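Load the pack holder with charged cells in reverse order

ROBOT

A 6-joint arm with a two-finger parallel gripper is mounted at the origin on the work surface. World frame = base frame: x ahead of the robot, y to its left, z up, the work surface at z = 0. Lengths are in mm, angles in rad, forces in N, time in s.
With the tool pointing down it reaches from about 300 to 775 mm from the base axis. Payload 14.6 kg.
Tool frame: the origin (TCP) lies on the centre line of the jaws, within the pads' length; the fingertips stand manip.tcp_to_tips ahead of it and the grasp point (between the pads) lies 5 mm behind it (manip.tcp_to_tips is the distance from the TCP to the fingertips, in mm); z points along the fingers, y is the direction in which the jaws open and shut (so a half turn about z gives the same grasp; the last joint's range is limited). The gripper opens to 94 mm and grips with 3 to 60 N. Pads are 16 mm wide; open, the fingers measure 119 mm over their backs; the gripper's body (75 mm by 177 mm) begins 78 mm behind the grasp point.
Start: joints at [1.27, 0.3, 1.521, -0, 1.321, -0.067], TCP at [127.42, 535.027, 219.446] pointing down, gripper open.
Joint ranges: [-3.03, 3.03], [-0.79, 2.21], [0.23, 2.52], [-1.04, 4.18], [0, 3.07], [-2.55, 2.55]. Speed limits (rad/s): [2.22, 2.22, 2.57, 3.14, 3.14, 3.14].

INTERFACE

Orientations are given as [roll, pitch, yaw] about the fixed x, y, z axes, in that order (R = Rz(yaw) Ry(pitch) Rx(roll)).
In Python, from cell import manip, optics, workorder gives the robot as it stands. The module is installed in compiled form; this text tells all that it offers.
- The arm moves only by the tool jog_arm, never from a script. Its argument "deltas" is text: rows parted by semicolons, each of 5 numbers parted by spaces: the shift along the tool's x, y, z in mm, then the turn about the tool's z in rad, then the finger opening in mm, from 0 to 94. In form: tx ty tz twist grip; .... A call has exactly 10 rows; each row is the pose to reach, as a shift and turn from the pose commanded when the call began, along the tool's axes at that moment; what a row does not reach only later rows make up. A row lasts 1/8 s, in which the tool goes at most 62.5 mm and 10.7 degrees, less where a joint would pass 70% of its speed; a pose out of reach is approached as far as the arm can. A call with a gripper value outside its range is refused whole. The fingers move at their own pace and stop on an object; "squeeze" is the grip in N (left out, the last holds). Time passes only in rows, so rows that repeat a pose let the fingers close, or fill a call up. It gives the time, the measured TCP pose, the force and the opening at its end, in the units of the state.
- manip.read_state(): the state, without advancing time (a new reading comes with each control period).
- optics.camera(name): name is "scene" or "top"; returns (picture, depth): 400x640x3 uint8, red, green, blue; 400x640 float32, mm along the optical axis (not along the pixel's ray), 0 where there is no reading.
- optics.get_calibration(name): a dict with "intrinsics" (3x3 intrinsics, pixels), "dist_coeffs" ([k1, k2, p1, p2, k3] as OpenCV has them; the pictures are not rectified), "R" (3x3) and "t" (3): a world point X has camera coordinates R X + t. Camera axes: x right, y down, z forward; pixel columns grow to the right and rows downward; lengths in mm; the calibration is good to about 2 mm. A picture is of the moment at which its call begins. get_calibration takes no time and is no camera call.
- workorder.sign_off(): hands the job in, once; it reports no verdict.
The state is a dict: "clock": time; "joints": joint angles; "qd": joint speeds; "effort": joint torques, N m; "eef_pos": TCP position; "eef_rot": TCP orientation; "wrist_force": force on the tool from outside, world axes, zero at the start; "moment": the same for the moment, N m; "finger_gap": finger opening in mm.
Only numpy, scipy, OpenCV 4.12 (cv2) and the standard library are available. Lean on these libraries where they do the work, as an engineer would, in place of code of your own. Each camera call takes 0.05 s, during which the arm holds its last target.

TASK

The four charged battery cells have to go from the charger rack into the black pack holder in reverse order: the cell nearest the charger's red end goes into the pocket farthest from the holder's red end, the next one into the pocket next to that, and so on along the row. Set each cell down gently, never dropping it from above, so that all four end upright on the floors of their own pockets, released and at rest.

Things in the scene. Friction and masses are not known exactly. Their poses are not given: they have to be found in the camera images.
- cell_violet: Loose battery cell with a violet sleeve and top ring, a plain upright cylinder 26 mm across and 65 mm tall, about 90 g, steel button on top. Origin at the centre of its underside, z up along the cell. At the start it stands in a cup of the charger. Safe to grip at 20 N at about two thirds of its height.
- cell_lime: Loose battery cell with a lime sleeve and top ring, a plain upright cylinder 26 mm across and 65 mm tall, about 90 g, steel button on top. Origin at the centre of its underside, z up along the cell. At the start it stands in a cup of the charger. Safe to grip at 20 N at about two thirds of its height.
- cell_yellow: Loose battery cell with a yellow sleeve and top ring, a plain upright cylinder 26 mm across and 65 mm tall, about 90 g, steel button on top. Origin at the centre of its underside, z up along the cell. At the start it stands in a cup of the charger. Safe to grip at 20 N at about two thirds of its height.
- cell_white: Loose battery cell with a white sleeve and top ring, a plain upright cylinder 26 mm across and 65 mm tall, about 90 g, steel button on top. Origin at the centre of its underside, z up along the cell. At the start it stands in a cup of the charger. Safe to grip at 20 N at about two thirds of its height.
- cup_violet: Fixed dark square cup on the charger in which the violet cell stands at the start (all four cups look alike): 40 x 40 mm outside, 34 mm inside, 14 mm high, floor 3 mm thick. Origin at the centre of its underside, 10 mm above the table; axes as the charger's. It never moves after the start, so it tells which slot the cell came from.
- cup_lime: Fixed dark square cup on the charger in which the lime cell stands at the start (all four cups look alike): 40 x 40 mm outside, 34 mm inside, 14 mm high, floor 3 mm thick. Origin at the centre of its underside, 10 mm above the table; axes as the charger's. It never moves after the start, so it tells which slot the cell came from.
- cup_yellow: Fixed dark square cup on the charger in which the yellow cell stands at the start (all four cups look alike): 40 x 40 mm outside, 34 mm inside, 14 mm high, floor 3 mm thick. Origin at the centre of its underside, 10 mm above the table; axes as the charger's. It never moves after the start, so it tells which slot the cell came from.
- cup_white: Fixed dark square cup on the charger in which the white cell stands at the start (all four cups look alike): 40 x 40 mm outside, 34 mm inside, 14 mm high, floor 3 mm thick. Origin at the centre of its underside, 10 mm above the table; axes as the charger's. It never moves after the start, so it tells which slot the cell came from.
- charger: Charger rack, fixed, turned any way: dark steel-grey bar 64 x 224 mm, 10 mm thick, four cups in a row at y = +72, +24, -24, -72 mm, x = 0. Red block (22 mm high) at its +y end, black block at -y. Origin at the centre of its underside, on the table, z up. Gaps between cells are 22 mm: grip across the row (fingers closing along x), where nothing is higher than 24 mm.
- holder: Pack holder, fixed, turned any way: black tray 52 x 224 mm, 22 mm high, four pockets in a row at y = +72, +24, -24, -72 mm, x = 0, each 44 x 44 mm inside, its floor 4 mm above the underside, a copper strip on it; walls 4 mm. Red block at its +y end, light grey block at -y. Origin at the centre of its underside, on the table, z up. Set down with fingers closing along x.
Mind the look-alikes: they are no part of the job. Of the things shaped like the cell_lime, the lime one is meant. Leave any pink look-alike of the cell_white alone.

How it is judged (in metres and radians):
At the end, for the whole second after the job is handed in: Each cell stands in the pocket that mirrors its cup: cup at y on the charger, cell within 13 mm of -y and of x = 0 on the holder (red ends at +y); underside less than 9 mm above the holder's underside, tilt below 0.1 rad, speed below 0.02 m/s (((y of cup_violet in the frame of charger between 0.057 and 0.087 m and y of cell_violet in the frame of holder between -0.085 and -0.059 m) or (y of cup_violet in the frame of charger between 0.009 and 0.039 m and y of cell_violet in the frame of holder between -0.037 and -0.011 m) or (y of cup_violet in the frame of charger between -0.039 and -0.009 m and y of cell_violet in the frame of holder between 0.011 and 0.037 m) or (y of cup_violet in the frame of charger between -0.087 and -0.057 m and y of cell_violet in the frame of holder between 0.059 and 0.085 m)) and x of cell_violet in the frame of holder between -0.013 and 0.013 m and z of cell_violet in the frame of holder between -0.001 and 0.009 m and angle between each of cell_violet, cell_lime, cell_yellow, cell_white's own z axis and vertical below 0.1 rad and linear speed of each of cell_violet, cell_lime, cell_yellow, cell_white below 0.02 m/s and ((y of cup_lime in the frame of charger between 0.057 and 0.087 m and y of cell_lime in the frame of holder between -0.085 and -0.059 m) or (y of cup_lime in the frame of charger between 0.009 and 0.039 m and y of cell_lime in the frame of holder between -0.037 and -0.011 m) or (y of cup_lime in the frame of charger between -0.039 and -0.009 m and y of cell_lime in the frame of holder between 0.011 and 0.037 m) or (y of cup_lime in the frame of charger between -0.087 and -0.057 m and y of cell_lime in the frame of holder between 0.059 and 0.085 m)) and x of cell_lime in the frame of holder between -0.013 and 0.013 m and z of cell_lime in the frame of holder between -0.001 and 0.009 m and ((y of cup_yellow in the frame of charger between 0.057 and 0.087 m and y of cell_yellow in the frame of holder between -0.085 and -0.059 m) or (y of cup_yellow in the frame of charger between 0.009 and 0.039 m and y of cell_yellow in the frame of holder between -0.037 and -0.011 m) or (y of cup_yellow in the frame of charger between -0.039 and -0.009 m and y of cell_yellow in the frame of holder between 0.011 and 0.037 m) or (y of cup_yellow in the frame of charger between -0.087 and -0.057 m and y of cell_yellow in the frame of holder between 0.059 and 0.085 m)) and x of cell_yellow in the frame of holder between -0.013 and 0.013 m and z of cell_yellow in the frame of holder between -0.001 and 0.009 m and ((y of cup_white in the frame of charger between 0.057 and 0.087 m and y of cell_white in the frame of holder between -0.085 and -0.059 m) or (y of cup_white in the frame of charger between 0.009 and 0.039 m and y of cell_white in the frame of holder between -0.037 and -0.011 m) or (y of cup_white in the frame of charger between -0.039 and -0.009 m and y of cell_white in the frame of holder between 0.011 and 0.037 m) or (y of cup_white in the frame of charger between -0.087 and -0.057 m and y of cell_white in the frame of holder between 0.059 and 0.085 m)) and x of cell_white in the frame of holder between -0.013 and 0.013 m and z of cell_white in the frame of holder between -0.001 and 0.009 m); the robot touches nothing.
It fails at once if the violet cell is dropped or thrown: let go while its underside is more than 45 mm above the table, so that it falls (height (world z) of cell_violet above 0.045 m and contact force between the fingers and cell_violet below 0.05 N and linear speed of cell_violet above 0.35 m/s).
It fails at once if the lime cell is dropped or thrown: let go while its underside is more than 45 mm above the table, so that it falls (height (world z) of cell_lime above 0.045 m and contact force between the fingers and cell_lime below 0.05 N and linear speed of cell_lime above 0.35 m/s).
It fails at once if the yellow cell is dropped or thrown: let go while its underside is more than 45 mm above the table, so that it falls (height (world z) of cell_yellow above 0.045 m and contact force between the fingers and cell_yellow below 0.05 N and linear speed of cell_yellow above 0.35 m/s).
It fails at once if the white cell is dropped or thrown: let go while its underside is more than 45 mm above the table, so that it falls (height (world z) of cell_white above 0.045 m and contact force between the fingers and cell_white below 0.05 N and linear speed of cell_white above 0.35 m/s).
It also fails if it takes over 109 s, if anything falls off the work surface, if the arm or the gripper's body presses on something with over 40 N, if the wrist force passes 120 N, or if a joint passes its speed limit or range.

## Working session

There is one attempt and no reset: what is moved stays moved. The work goes in short steps, Python scripts to look and compute and a tool call to move; the robot and the scene stay as the last step left them, time stands still between calls to the robot, and variables do not carry over. Pictures are saved under pics/ and viewed, and the job is handed in when it is done.

Besides the shell and the picture viewer there is one more tool, called after "Emit:" as name(argument=value, ...) on one line, values as JSON. jog_arm: Moves the arm, as the interface text tells. Its arguments: {"type":"object","properties":{"deltas":{"type":"string"},"squeeze":{"type":"number"}},"required":["deltas"]}

```bash
mkdir -p pics
python3 - <<'E'
from cell import manip, optics, workorder
import cv2, numpy as np
print(manip.read_state(), manip.tcp_to_tips)
for n in ("scene","top"):
    p,d=optics.camera(n); cv2.imwrite(f"pics/{n}0.png",p[:,:,::-1]); np.savez(f"{n}0.npz",p=p,d=d)
    print(n,optics.get_calibration(n))
E
```

```text
{'clock': 0.0, 'joints': array([ 1.27041799e+00,  3.00474089e-01,  1.52157481e+00, -2.72098355e-05,
        1.32069416e+00, -6.65853060e-02]), 'qd': array([ 0.00089596, -0.0004515 , -0.00020804,  0.00115249,  0.00084321,
       -0.0011607 ]), 'effort': array([ 2.18268862e-03, -5.31809771e+01, -3.52741814e+01,  7.09030358e-02,
        2.42699473e-02, -6.88259024e-05]), 'eef_pos': array([127.34737601, 534.80368282, 218.88733355]), 'eef_rot': array([-3.14044304e+00, -5.02464224e-05,  2.90780634e+00]), 'wrist_force': array([-0.53033207,  0.60826665,  0.25667518]), 'moment': array([-0.02258375,  0.04740514,  0.0025643 ]), 'finger_gap': 93.88150490479839} 14.0
scene {'intrinsics': array([[488.42397912,   0.        , 320.23272177],
       [  0.        , 488.42397912, 194.11644867],
       [  0.        ,   0.        ,   1.        ]]), 'dist_coeffs': array([-0.05462324,  0.        ,  0.        ,  0.        ,  0.        ]), 'R': array([[ 0.66490686,  0.74668807,  0.01886253],
       [ 0.45050454, -0.38076405, -0.80750504],
       [-0.5957722 ,  0.5454133 , -0.589559  ]]), 't': array([-359.35075744, -199.44527056, 1233.35083943])}
top {'intrinsics': array([[469.93250516,   0.        , 323.35510634],
       [  0.        , 469.93250516, 205.30918963],
       [  0.        ,   0.        ,   1.        ]]), 'dist_coeffs': array([-0.02341143,  0.        ,  0.        ,  0.        ,  0.        ]), 'R': array([[-0.00966672, -0.99994752,  0.00339369],
       [-0.99001798,  0.00909339, -0.14064745],
       [ 0.14060921, -0.00471941, -0.99005393]]), 't': array([ -7.11532969, 522.74728748, 908.04174462])}
```

View pics/top0.png

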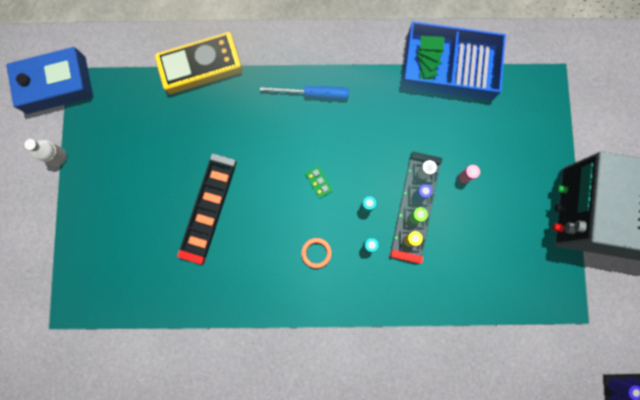

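View pics/scene0.png

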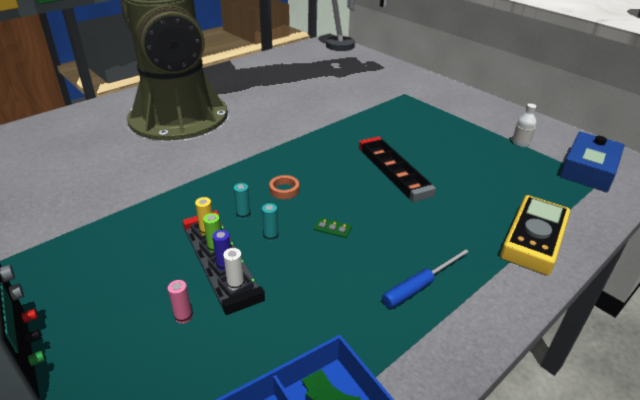

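```bash
cat > h.py <<'E'
import numpy as np, cv2
from cell import optics
def world(n,d):
    c=optics.get_calibration(n);K,D,R,t=c["intrinsics"],c["dist_coeffs"],c["R"],c["t"]
    v,u=np.mgrid[0:400,0:640].astype(np.float32)
    q=cv2.undistortPoints(np.stack([u.ravel(),v.ravel()],1)[:,None],K,D)[:,0]
    q=np.c_[q,np.ones(len(q))]
    X=(q*d.reshape(-1,1)-t)@R
    return X.reshape(400,640,3), (q@R).reshape(400,640,3), -R.T@t
def onplane(n,uv,z):
    c=optics.get_calibration(n);K,D,R,t=c["intrinsics"],c["dist_coeffs"],c["R"],c["t"]
    q=cv2.undistortPoints(np.array(uv,np.float64).reshape(-1,1,2),K,D)[:,0]
    r=np.c_[q,np.ones(len(q))]@R; o=-R.T@t
    return (o+r*((z-o[2])/r[:,2])[:,None])[:,:2]
E
python3 - <<'E'
from h import *
for n in ("scene","top"):
    f=np.load(f"{n}0.npz");p,d=f["p"],f["d"];X,_,_=world(n,d)
    hsv=cv2.cvtColor(p,cv2.COLOR_RGB2HSV)
    X=X.astype(np.float32)
    x,y,z=X[...,0],X[...,1],X[...,2]
    inr=(x>280)&(x<800)&(np.abs(y)<420)&(d>0)
    print(n,"table z",np.median(z[inr]))
    top=(inr&(z>73)&(z<90)).astype(np.uint8)
    k,l,s,c=cv2.connectedComponentsWithStats(top)
    for i in range(1,k):
        if s[i,4]>25:
            m=l==i; print(c[i].round(1),s[i,4],np.median(X[m],0).round(1),((X[m].min(0)+X[m].max(0))/2).round(1),onplane(n,c[i],78).round(1),"hsv",np.median(hsv[m],0))
    red=inr&((hsv[...,0]<5)|(hsv[...,0]>176))&(hsv[...,1]>200)&(hsv[...,2]>100)
    k,l,s,c=cv2.connectedComponentsWithStats(red.astype(np.uint8))
    for i in range(1,k):
        if s[i,4]>25:
            m=l==i; t=m&(z>z[m].max()-5)
            vv,uu=np.nonzero(m); print("red",c[i].round(1),s[i,4],np.median(X[m],0).round(1),np.percentile(z[m],95))
    cop=inr&(hsv[...,0]>=4)&(hsv[...,0]<16)&(hsv[...,1]>110)&(z<12)
    k,l,s,c=cv2.connectedComponentsWithStats(cop.astype(np.uint8))
    for i in range(1,k):
        if s[i,4]>15:
            m=l==i; print("cop",c[i].round(1),s[i,4],np.median(X[m],0).round(1),onplane(n,c[i],5).round(1))
    if n=="top":
        for a,(r0,r1,c0,c1) in {"hold":(140,280,165,250),"chg":(140,280,380,450)}.items():
            cv2.imwrite(f"pics/{a}.png",cv2.resize(p[r0:r1,c0:c1,::-1],None,fx=4,fy=4,interpolation=cv2.INTER_CUBIC))
E
```

```text
scene table z 0.8038283
[202.6 202.9] 143 [ 454.9 -188.9   77.5] [ 453.  -187.5   76.5] [[ 455.3 -189.1]] hsv [ 25. 168. 222.]
[210.9 219.2] 155 [ 501.  -201.1   77.5] [ 498.5 -199.9   76.5] [[ 501.3 -201.3]] hsv [ 48. 172. 195.]
[220.5 236.2] 171 [ 546.7 -211.8   77.7] [ 544.9 -210.4   77. ] [[ 546.5 -212. ]] hsv [122. 171. 180.]
[231.8 254.5] 203 [ 592.6 -221.7   78.6] [ 590.9 -220.7   77.1] [[ 591.8 -221.3]] hsv [ 38.   3. 221.]
red [369.4 140.1] 47 [422.9 252.9  21.4] 22.983757
red [189.7 221.7] 82 [ 418.1 -202.1   21.3] 22.966589
cop [378.9 151.4] 33 [450.6 257.1   3.4] [[453.1 254.7]]
cop [389.9 162. ] 42 [497.6 242.3   3.4] [[499.1 240.1]]
cop [402.1 173.5] 51 [544.4 227.5   3.5] [[546.  226.1]]
cop [284.5 182.6] 79 [411.9  17.6   7.1] [[413.1  16. ]]
cop [414.5 185.2] 47 [589.6 214.    3.6] [[591.  212.4]]
cop [283.6 194.7] 105 [451.1 -16.4   7.6] [[444.9 -11.3]]
top table z 0.36539695
[429.3 167. ] 137 [ 590.3 -218.8   77.7] [ 590.7 -219.3   77.5] [[ 590.3 -219.1]] hsv [ 90.   1. 252.]
[425.3 190.8] 139 [ 543.1 -209.1   77.8] [ 543.1 -210.    77.8] [[ 543.3 -209.3]] hsv [118. 108. 243.]
[420.4 214.3] 145 [ 497.9 -197.7   77.7] [ 497.6 -198.7   77.8] [[ 497.7 -198. ]] hsv [ 45. 138. 248.]
[414.9 238.2] 143 [ 452.2 -186.2   77.6] [ 451.5 -185.6   78.2] [[ 451.9 -185.8]] hsv [ 30. 158. 253.]
red [190.3 256.7] 130 [422.2 258.3  20.9] 24.101503
cop [218.3 175.7] 151 [592.  208.2   3.3] [[592.1 207.7]]
cop [211.2 197.3] 156 [546.8 222.1   3.5] [[546.2 221.5]]
cop [204.  219.2] 157 [500.8 235.4   3.9] [[500.3 235.3]]
cop [196.7 241.4] 159 [455.3 249.5   3.7] [[454.5 249.3]]
```

```bash
cat > m.py <<'E'
import sys, numpy as np
# usage: m.py x y z yaw  X Y Z YAW
a=np.array(list(map(float,sys.argv[1:9])));p,q=a[:4],a[4:]
c,s=np.cos(p[3]),np.sin(p[3]);d=q-p
print("dx %.1f dy %.1f dz %.1f twist %.4f  len %.0f"%(c*d[0]+s*d[1], s*d[0]-c*d[1], -d[2], -d[3], np.linalg.norm(d[:3])))
E
python3 m.py 127.4 535 219.4 2.908 452 -186 140 2.906
```

```text
dx -482.7 dy -626.3 dz 79.4 twist 0.0020  len 795
```

View pics/hold.png

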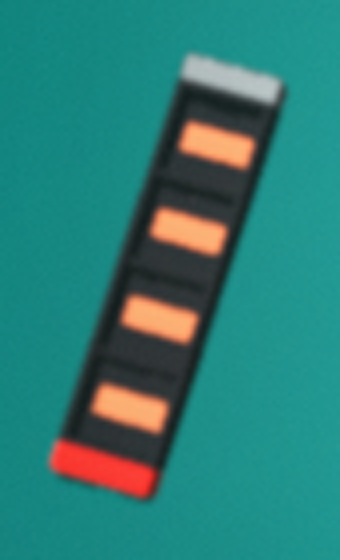

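View pics/chg.png

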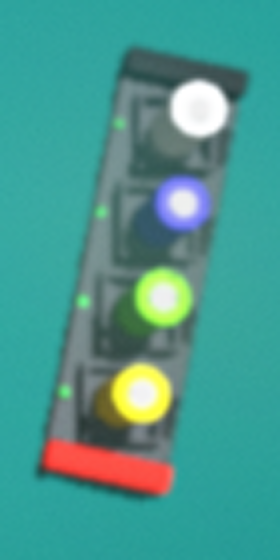

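The close-ups show the holder with its red end at the bottom (190,257) and grey end at the top. The strips are at (197,241) to (218,176). On the charger, from its red end (407,257), the order is yellow (415,238), lime (420,214), violet (425,191), white (429,167). So yellow goes to the pocket at the grey end and white to the pocket at the red end.

Emit:
jog_arm(deltas="-29 -38 0 0 60; -58 -75 0 0 60; -87 -113 0 0 60; -116 -150 0 0 60; -145 -188 0 0 60; -174 -226 0 0 60; -203 -263 0 0 60; -232 -301 0 0 60; -261 -338 0 0 60; -290 -376 0 0 60", squeeze=20)

```text
clock: 1.35
eef_pos: [322.7, 100.6, 219.5]
eef_rot: [3.141, 0.0, 2.908]
wrist_force: [0.2, -0.1, -0.4]
finger_gap: 60.1
```

Emit:
jog_arm(deltas="-29 -38 0 0 60; -58 -75 10 0 60; -87 -113 20 0 60; -116 -150 35 0 60; -145 -188 50 0 60; -174 -226 65 0 60; -193 -250 79.4 0.002 60; -193 -250 79.4 0.002 60; -193 -250 79.4 0.002 60; -193 -250 79.4 0.002 60")

```text
clock: 2.6
eef_pos: [452.2, -185.2, 140.6]
eef_rot: [-3.141, 0.001, 2.907]
wrist_force: [0.3, 0.1, -0.4]
finger_gap: 60.2
```

Run:
```python
from h import *; from cell import manip
s=manip.read_state();print(s["clock"],s["joints"],s["eef_pos"],s["eef_rot"],s["wrist_force"])
p,d=optics.camera("scene");cv2.imwrite("pics/s1.png",p[:,:,::-1])
p,d=optics.camera("top");cv2.imwrite("pics/t1.png",p[:,:,::-1])
```

```text
2.6 [-4.63606065e-01  2.48149087e-01  1.78225171e+00  4.08304311e-05
  1.11044290e+00 -1.79950532e+00] [ 452.23347405 -185.16356349  140.60738031] [-3.14145849e+00  7.37753063e-04  2.90667750e+00] [ 0.30490091  0.13195102 -0.40676686]
```

View pics/s1.png

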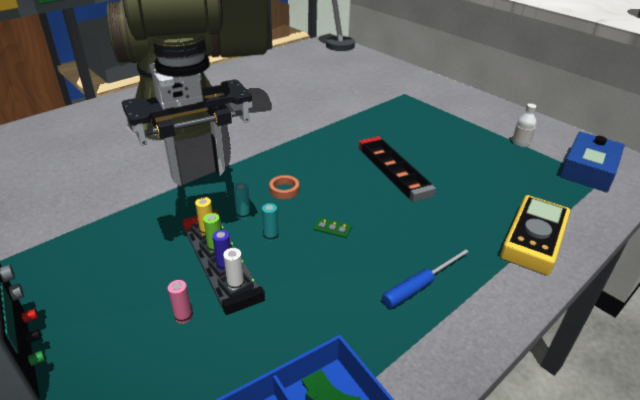

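The gripper is above yellow, with the fingers straddling its top at about (203,200). I'll descend and grip.

Emit:
jog_arm(deltas="0 0 20 0 60; 0 0 40 0 60; 0 0 60 0 60; 0 0 75 0 60; 0 0 85 0 60; 0 0 89 0 60; 0 0 89 0 60; 0 0 89 0 24; 0 0 89 0 20; 0 0 89 0 20", squeeze=20)

```text
clock: 3.95
eef_pos: [452.4, -185.9, 51.3]
eef_rot: [-3.142, 0.0, 2.906]
wrist_force: [0.2, -0.7, 0.2]
finger_gap: 33.2
```

Emit:
jog_arm(deltas="0 0 0 0 20; 0 0 0 0 20; 0 0 0 0 20; 0 0 -2 0 20; 0 0 -5 0 20; 0 0 -15 0 20; 0 0 -30 0 20; 0 0 -50 0 20; 0 0 -70 0 20; 0 0 -89 0 20")

```text
clock: 5.2
eef_pos: [452.4, -185.9, 141.9]
eef_rot: [-3.141, 0.001, 2.906]
wrist_force: [0.3, 0.4, -1.0]
finger_gap: 25.7
```

```bash
python3 m.py 452 -186 140 2.906 592.2 207.7 140 2.849
python3 - <<'E'
from h import *; from cell import manip
s=manip.read_state();print(s["clock"],s["finger_gap"],s["eef_pos"],s["eef_rot"],s["wrist_force"])
p,d=optics.camera("scene");cv2.imwrite("pics/s2.png",p[:,:,::-1])
E
```

```text
dx -44.4 dy 415.5 dz -0.0 twist 0.0570  len 418
5.2 25.678073172715546 [ 452.35900263 -185.89480792  141.85263019] [-3.14128628e+00  1.10813516e-03  2.90580651e+00] [ 0.33737602  0.43092949 -0.99449459]
```

View pics/s2.png

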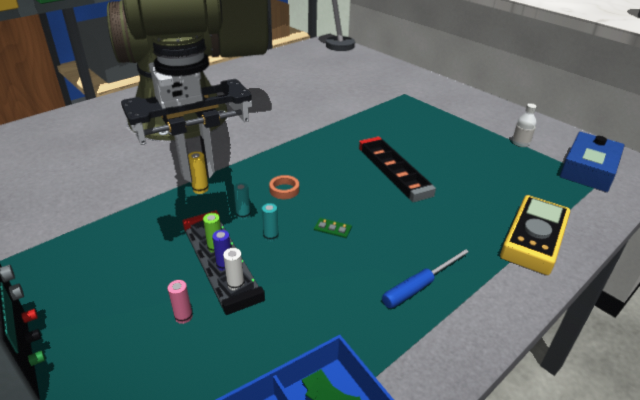

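Yellow is held at (198,172), with a gap of 25.7 mm. Moving it across to the holder.

Emit:
jog_arm(deltas="-2 20 0 0 20; -6 60 0 0.01 20; -12 110 0 0.02 20; -17 160 0 0.03 20; -23 215 0 0.04 20; -29 270 0 0.05 20; -34 320 0 0.057 20; -39 365 0 0.057 20; -43 400 0 0.057 20; -44.4 415.5 0 0.057 20")

```text
clock: 6.5
eef_pos: [592.6, 209.2, 140.0]
eef_rot: [-3.142, -0.0, 2.85]
wrist_force: [0.3, -0.6, -0.1]
finger_gap: 25.8
```

Emit:
jog_arm(deltas="0 0 0 0 20; 0 0 0 0 20; 0 0 15 0 20; 0 0 35 0 20; 0 0 55 0 20; 0 0 70 0 20; 0 0 80 0 20; 0 0 80 0 20; 0 0 80 0 20; 0 0 80 0 20")

```text
clock: 7.75
eef_pos: [592.8, 207.9, 60.7]
eef_rot: [3.141, 0.001, 2.849]
wrist_force: [-1.0, 0.0, -0.7]
finger_gap: 25.9
```

Run:
```python
from h import *; from cell import manip
s=manip.read_state();print(s["clock"],s["finger_gap"],s["eef_pos"],s["eef_rot"],s["wrist_force"])
p,d=optics.camera("scene");q,d=optics.camera("top")
cv2.imwrite("pics/s3.png",np.hstack([cv2.resize(p[60:220,300:460,::-1],None,fx=2.5,fy=2.5,interpolation=2),cv2.resize(q[130:290,140:300,::-1],None,fx=2.5,fy=2.5,interpolation=2)]))
```

```text
7.75 25.913293620297306 [592.80470733 207.90177227  60.73810995] [3.14098260e+00 9.49630297e-04 2.84882381e+00] [-0.96595206  0.03725368 -0.69312447]
```

View pics/s3.png

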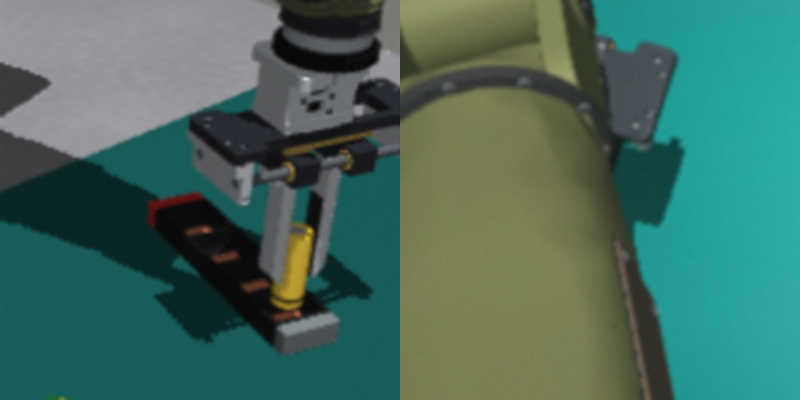

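Yellow hangs just above its strip at the grey end (crop 290,300). I'll lower it slowly.

Emit:
jog_arm(deltas="0 0 4 0 20; 0 0 8 0 20; 0 0 11 0 20; 0 0 14 0 20; 0 0 15.5 0 20; 0 0 16.5 0 20; 0 0 17 0 20; 0 0 17.5 0 20; 0 0 17.5 0 20; 0 0 17.5 0 20")

```text
clock: 9.1
eef_pos: [592.5, 207.8, 42.6]
eef_rot: [3.142, 0.0, 2.849]
wrist_force: [0.1, -0.1, -0.9]
finger_gap: 25.6
```

Emit:
jog_arm(deltas="0 0 0.5 0 20; 0 0 0.5 0 20; 0 0 1 0 20; 0 0 1 0 20; 0 0 1 0 20; 0 0 1 0 30; 0 0 1 0 40; 0 0 1 0 50; 0 0 1 0 50; 0 0 1 0 50")

```text
clock: 10.35
eef_pos: [592.5, 207.8, 41.5]
eef_rot: [-3.142, 0.0, 2.849]
wrist_force: [0.2, 0.7, -0.2]
finger_gap: 50.3
```

Emit:
jog_arm(deltas="0 0 -5 0 50; 0 0 -15 0 50; 0 0 -35 0 50; 0 0 -60 0 50; 0 0 -80 0 50; 0 0 -98.5 0 50; 0 0 -98.5 0 60; 0 0 -98.5 0 60; 0 0 -98.5 0 60; 0 0 -98.5 0 60")

```text
clock: 11.6
eef_pos: [592.3, 207.7, 139.4]
eef_rot: [-3.141, -0.001, 2.849]
wrist_force: [0.1, -0.4, -0.9]
finger_gap: 59.9
```

```bash
python3 m.py 592.2 207.7 140 2.849 497.7 -198 140 2.906; python3 m.py  497.7 -198 140 2.906 546.3 221.6 140 2.849;python3 - <<'E'
from h import *; from cell import manip
s=manip.read_state();print(s["clock"],s["finger_gap"],s["eef_pos"],s["wrist_force"])
p,d=optics.camera("scene");q,d=optics.camera("top")
cv2.imwrite("pics/s4.png",np.hstack([cv2.resize(p[80:240,300:460,::-1],None,fx=2.5,fy=2.5,interpolation=2),cv2.resize(p[160:320,150:310,::-1],None,fx=2.5,fy=2.5,interpolation=2)]))
E
```

```text
dx -26.5 dy -415.7 dz -0.0 twist -0.0570  len 417
dx 50.7 dy 419.4 dz -0.0 twist 0.0570  len 422
11.6 59.88264408291471 [592.32818672 207.7132119  139.43594955] [ 0.09916402 -0.4334199  -0.90880888]
```

View pics/s4.png

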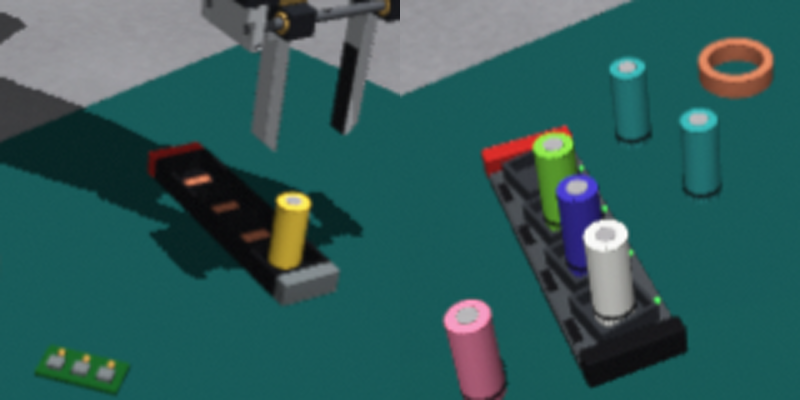

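Yellow stands upright in the grey-end pocket (crop 290,230), and the other three cells are undisturbed. Lime is next.

Emit:
jog_arm(deltas="-2 -30 0 0 60; -5 -80 0 -0.01 60; -8 -130 0 -0.02 60; -12 -185 0 -0.03 60; -15 -240 0 -0.04 60; -19 -295 0 -0.05 60; -22 -345 0 -0.057 60; -25 -390 0 -0.057 60; -26.5 -415.7 0 -0.057 60; -26.5 -415.7 0 -0.057 60")

```text
clock: 12.95
eef_pos: [497.5, -199.1, 140.0]
eef_rot: [-3.142, -0.0, 2.903]
wrist_force: [0.2, -0.3, -0.6]
finger_gap: 60.3
```

Emit:
jog_arm(deltas="0 0 0 0 60; 0 0 20 0 60; 0 0 45 0 60; 0 0 65 0 60; 0 0 80 0 60; 0 0 89 0 60; 0 0 89 0 60; 0 0 89 0 20; 0 0 89 0 20; 0 0 89 0 20")

```text
clock: 14.2
eef_pos: [498.0, -198.0, 51.4]
eef_rot: [-3.141, 0.001, 2.906]
wrist_force: [-0.4, 0.7, 0.0]
finger_gap: 33.9
```

Emit:
jog_arm(deltas="0 0 0 0 20; 0 0 0 0 20; 0 0 0 0 20; 0 0 -2 0 20; 0 0 -5 0 20; 0 0 -15 0 20; 0 0 -30 0 20; 0 0 -50 0 20; 0 0 -70 0 20; 0 0 -89 0 20")

```text
clock: 15.45
eef_pos: [498.0, -197.9, 141.9]
eef_rot: [-3.141, 0.001, 2.906]
wrist_force: [-0.2, -0.9, -1.3]
finger_gap: 25.6
```

Emit:
jog_arm(deltas="2 20 0 0 20; 7 60 0 0.01 20; 13 110 0 0.02 20; 19 160 0 0.03 20; 26 215 0 0.04 20; 33 270 0 0.05 20; 39 322 0 0.057 20; 44 367 0 0.057 20; 48.5 403 0 0.057 20; 50.7 419.4 0 0.057 20")

```text
clock: 16.7
eef_pos: [545.6, 224.1, 139.5]
eef_rot: [-3.141, -0.001, 2.851]
wrist_force: [0.5, 0.0, -1.8]
finger_gap: 25.6
```

Emit:
jog_arm(deltas="0 0 0 0 20; 0 0 0 0 20; 0 0 15 0 20; 0 0 35 0 20; 0 0 55 0 20; 0 0 70 0 20; 0 0 80 0 20; 0 0 80 0 20; 0 0 80 0 20; 0 0 80 0 20")

```text
clock: 17.95
eef_pos: [546.8, 221.9, 60.7]
eef_rot: [3.141, 0.001, 2.849]
wrist_force: [0.4, -0.4, -0.9]
finger_gap: 26.0
```

Run:
```python
from h import *; from cell import manip
s=manip.read_state();print(s["clock"],s["finger_gap"],s["eef_pos"],s["eef_rot"],s["wrist_force"])
p,d=optics.camera("scene")
cv2.imwrite("pics/s5.png",np.hstack([cv2.resize(p[60:220,300:460,::-1],None,fx=2.5,fy=2.5,interpolation=2),cv2.resize(p[160:320,150:310,::-1],None,fx=2.5,fy=2.5,interpolation=2)]))
```

```text
17.95 25.96145937061296 [546.83944739 221.88924668  60.6642984 ] [3.14099707e+00 8.66786568e-04 2.84887485e+00] [ 0.35583966 -0.41409753 -0.86979709]
```

View pics/s5.png

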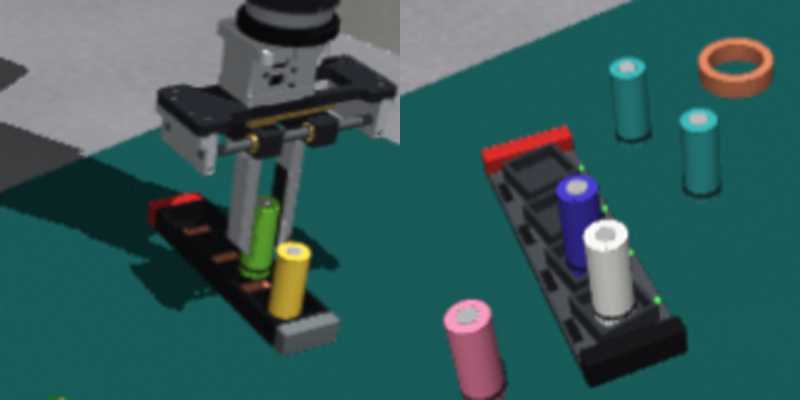

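Lime is above its pocket next to yellow (crop 260,235). I'll lower it and release.

Emit:
jog_arm(deltas="0 0 4 0 20; 0 0 8 0 20; 0 0 11 0 20; 0 0 14 0 20; 0 0 16 0 20; 0 0 17 0 20; 0 0 18 0 20; 0 0 18.5 0 20; 0 0 18.5 0 20; 0 0 18.5 0 20")

```text
clock: 19.25
eef_pos: [546.7, 221.8, 42.3]
eef_rot: [3.141, 0.0, 2.849]
wrist_force: [-2.9, -1.6, 6.2]
finger_gap: 26.1
```

Emit:
jog_arm(deltas="0 0 0 0 25; 0 0 0 0 30; 0 0 0 0 40; 0 0 0 0 50; 0 0 0 0 50; 0 0 -5 0 50; 0 0 -20 0 50; 0 0 -45 0 50; 0 0 -75 0 50; 0 0 -98.5 0 60")

```text
clock: 20.5
eef_pos: [546.8, 221.9, 142.6]
eef_rot: [3.141, 0.002, 2.849]
wrist_force: [-0.8, 0.4, 0.2]
finger_gap: 56.6
```

```bash
python3 m.py 546.3 221.6 140 2.849 543.2 -209.3 140 2.906; python3 m.py  543.2 -209.3 140 2.906 500.4 235.3 140 2.849;python3 - <<'E'
from h import *; from cell import manip
s=manip.read_state();print(s["clock"],s["finger_gap"],s["eef_pos"],s["wrist_force"])
p,d=optics.camera("scene")
cv2.imwrite("pics/s6.png",np.hstack([cv2.resize(p[80:240,300:460,::-1],None,fx=2.5,fy=2.5,interpolation=2),cv2.resize(p[160:320,150:310,::-1],None,fx=2.5,fy=2.5,interpolation=2)]))
E
```

```text
dx -121.3 dy -413.5 dz -0.0 twist -0.0570  len 431
dx 145.4 dy 422.3 dz -0.0 twist 0.0570  len 447
20.5 56.62141740162203 [546.82053253 221.88640173 142.56013581] [-0.83242972  0.37720831  0.21877959]
```

View pics/s6.png

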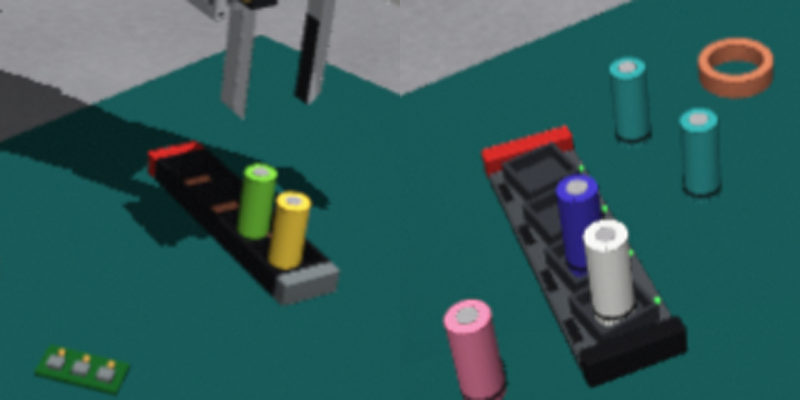

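Lime touched the floor at about 6 N and stands upright (crop 258,205). Violet is next.

Emit:
jog_arm(deltas="-9 -30 0 0 60; -23 -80 0 -0.01 60; -38 -130 0 -0.02 60; -54 -185 0 -0.03 60; -70 -240 0 -0.04 60; -86 -295 0 -0.05 60; -101 -345 0 -0.057 60; -114 -390 0 -0.057 60; -121.3 -413.5 0 -0.057 60; -121.3 -413.5 0 -0.057 60")

```text
clock: 21.8
eef_pos: [543.1, -210.5, 140.3]
eef_rot: [-3.141, 0.0, 2.904]
wrist_force: [-0.3, 0.3, -0.6]
finger_gap: 60.1
```

Emit:
jog_arm(deltas="0 0 0 0 60; 0 0 20 0 60; 0 0 45 0 60; 0 0 65 0 60; 0 0 80 0 60; 0 0 89 0 60; 0 0 89 0 60; 0 0 89 0 20; 0 0 89 0 20; 0 0 89 0 20")

```text
clock: 23.05
eef_pos: [543.5, -209.2, 51.4]
eef_rot: [-3.141, 0.001, 2.906]
wrist_force: [-0.2, 0.4, -0.2]
finger_gap: 33.8
```

Emit:
jog_arm(deltas="0 0 0 0 20; 0 0 0 0 20; 0 0 0 0 20; 0 0 -2 0 20; 0 0 -5 0 20; 0 0 -15 0 20; 0 0 -30 0 20; 0 0 -50 0 20; 0 0 -70 0 20; 0 0 -89 0 20")

```text
clock: 24.3
eef_pos: [543.5, -209.2, 141.9]
eef_rot: [-3.141, 0.001, 2.906]
wrist_force: [-0.8, -1.0, -1.3]
finger_gap: 25.7
```

Emit:
jog_arm(deltas="7 20 0 0 20; 21 60 0 0.01 20; 37 108 0 0.02 20; 55 160 0 0.03 20; 74 215 0 0.04 20; 93 270 0 0.05 20; 111 322 0 0.057 20; 127 368 0 0.057 20; 140 405 0 0.057 20; 145.4 422.3 0 0.057 20")

```text
clock: 25.55
eef_pos: [499.3, 237.6, 139.8]
eef_rot: [-3.141, -0.001, 2.851]
wrist_force: [0.3, 0.0, -1.0]
finger_gap: 25.9
```

Emit:
jog_arm(deltas="0 0 0 0 20; 0 0 0 0 20; 0 0 15 0 20; 0 0 35 0 20; 0 0 55 0 20; 0 0 70 0 20; 0 0 80 0 20; 0 0 80 0 20; 0 0 80 0 20; 0 0 80 0 20")

```text
clock: 26.8
eef_pos: [500.9, 235.6, 60.6]
eef_rot: [3.141, 0.001, 2.849]
wrist_force: [0.3, 0.2, -1.4]
finger_gap: 25.6
```

Run:
```python
from h import *; from cell import manip
s=manip.read_state();print(s["clock"],s["finger_gap"],s["eef_pos"],s["eef_rot"],s["wrist_force"])
p,d=optics.camera("scene")
cv2.imwrite("pics/s7.png",np.hstack([cv2.resize(p[60:220,300:460,::-1],None,fx=2.5,fy=2.5,interpolation=2),cv2.resize(p[160:320,150:310,::-1],None,fx=2.5,fy=2.5,interpolation=2)]))
```

```text
26.8 25.63935901406134 [500.89643503 235.56554639  60.63024431] [3.14099063e+00 7.96774096e-04 2.84884957e+00] [ 0.2618613   0.17523992 -1.380522  ]
```

View pics/s7.png

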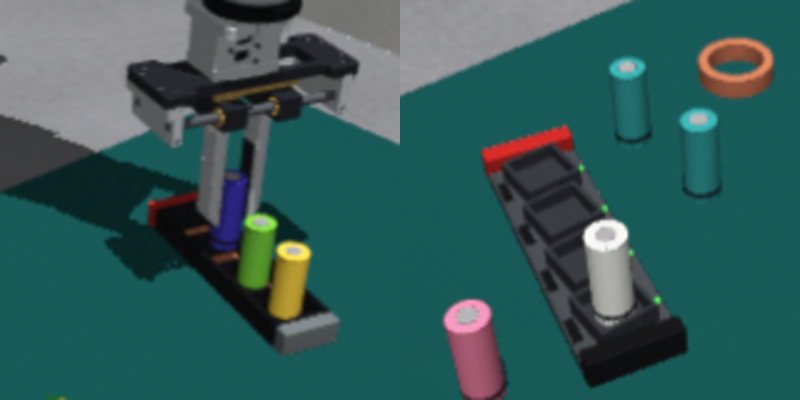

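Violet is above the third pocket (crop 230,210). I'll lower it.

Emit:
jog_arm(deltas="0 0 4 0 20; 0 0 8 0 20; 0 0 11 0 20; 0 0 14 0 20; 0 0 16 0 20; 0 0 17 0 20; 0 0 17.5 0 20; 0 0 18 0 20; 0 0 18 0 20; 0 0 18 0 20")

```text
clock: 28.1
eef_pos: [500.7, 235.5, 42.2]
eef_rot: [3.141, 0.0, 2.849]
wrist_force: [-1.3, -1.9, 2.4]
finger_gap: 25.8
```

Emit:
jog_arm(deltas="0 0 0 0 25; 0 0 0 0 30; 0 0 0 0 40; 0 0 0 0 50; 0 0 0 0 50; 0 0 -5 0 50; 0 0 -20 0 50; 0 0 -45 0 50; 0 0 -75 0 50; 0 0 -98 0 60")

```text
clock: 29.35
eef_pos: [500.9, 235.6, 142.5]
eef_rot: [3.14, 0.002, 2.849]
wrist_force: [-0.1, 0.3, -0.8]
finger_gap: 56.8
```

```bash
python3 m.py 500.4 235.3 140 2.849 590.3 -219.1 140 2.906; python3 m.py  590.3 -219.1 140 2.906 454.5 249.3 140 2.849;python3 - <<'E'
from h import *; from cell import manip
s=manip.read_state();print(s["clock"],s["finger_gap"],s["eef_pos"],s["wrist_force"])
p,d=optics.camera("scene")
cv2.imwrite("pics/s8.png",np.hstack([cv2.resize(p[80:240,300:460,::-1],None,fx=2.5,fy=2.5,interpolation=2),cv2.resize(p[160:320,150:310,::-1],None,fx=2.5,fy=2.5,interpolation=2)]))
E
```

```text
dx -217.1 dy -409.2 dz -0.0 twist -0.0570  len 463
dx 241.4 dy 423.8 dz -0.0 twist 0.0570  len 488
29.35 56.83294671932531 [500.92160781 235.56867267 142.54743547] [-0.07683522  0.33718838 -0.75259073]
```

View pics/s8.png

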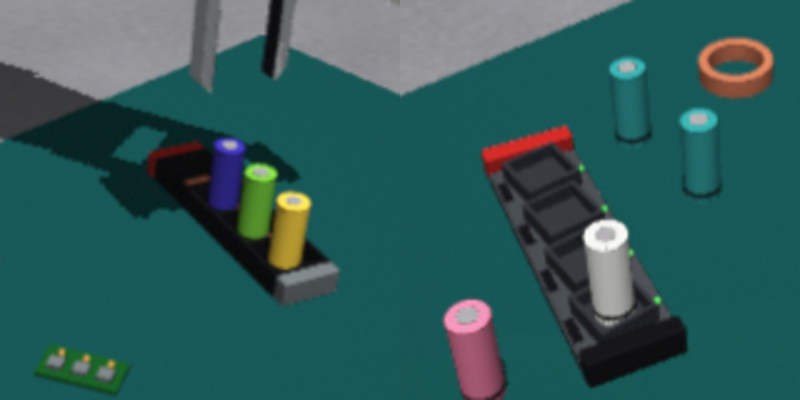

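Violet stands in the third pocket (crop 228,175). White is last.

Emit:
jog_arm(deltas="-13 -25 0 0 60; -38 -72 0 -0.01 60; -64 -120 0 -0.02 60; -90 -170 0 -0.03 60; -117 -220 0 -0.04 60; -143 -270 0 -0.05 60; -170 -320 0 -0.057 60; -195 -367 0 -0.057 60; -212 -400 0 -0.057 60; -217.1 -409.2 0 -0.057 60")

```text
clock: 30.65
eef_pos: [590.2, -220.9, 140.0]
eef_rot: [-3.141, 0.0, 2.904]
wrist_force: [-0.8, 1.5, 0.9]
finger_gap: 59.7
```

Emit:
jog_arm(deltas="0 0 0 0 60; 0 0 0 0 60; 0 0 25 0 60; 0 0 50 0 60; 0 0 75 0 60; 0 0 89 0 60; 0 0 89 0 60; 0 0 89 0 20; 0 0 89 0 20; 0 0 89 0 20")

```text
clock: 31.9
eef_pos: [590.6, -219.1, 51.6]
eef_rot: [-3.141, 0.001, 2.906]
wrist_force: [0.3, 0.8, -0.1]
finger_gap: 33.0
```

Emit:
jog_arm(deltas="0 0 0 0 20; 0 0 0 0 20; 0 0 0 0 20; 0 0 -2 0 20; 0 0 -5 0 20; 0 0 -15 0 20; 0 0 -30 0 20; 0 0 -50 0 20; 0 0 -70 0 20; 0 0 -89 0 20")

```text
clock: 33.15
eef_pos: [590.5, -219.0, 141.9]
eef_rot: [-3.141, 0.001, 2.906]
wrist_force: [-0.3, 0.1, -0.5]
finger_gap: 25.9
```

Emit:
jog_arm(deltas="10 18 0 0 20; 32 57 0 0.01 20; 59 104 0 0.02 20; 87 153 0 0.03 20; 116 203 0 0.04 20; 145 254 0 0.05 20; 173 304 0 0.057 20; 200 351 0 0.057 20; 225 395 0 0.057 20; 241.4 423.8 0 0.057 20")

```text
clock: 34.4
eef_pos: [453.9, 251.5, 141.0]
eef_rot: [3.141, 0.001, 2.85]
wrist_force: [0.5, -0.3, -0.7]
finger_gap: 25.4
```

Emit:
jog_arm(deltas="0 0 0 0 20; 0 0 0 0 20; 0 0 15 0 20; 0 0 35 0 20; 0 0 55 0 20; 0 0 70 0 20; 0 0 80 0 20; 0 0 80 0 20; 0 0 80 0 20; 0 0 80 0 20")

```text
clock: 35.65
eef_pos: [454.9, 249.6, 60.6]
eef_rot: [3.141, 0.001, 2.849]
wrist_force: [0.3, -0.0, -1.2]
finger_gap: 25.4
```

Run:
```python
from h import *; from cell import manip
s=manip.read_state();print(s["clock"],s["finger_gap"],s["eef_pos"],s["eef_rot"],s["wrist_force"])
p,d=optics.camera("scene")
cv2.imwrite("pics/s9.png",np.hstack([cv2.resize(p[60:220,300:460,::-1],None,fx=2.5,fy=2.5,interpolation=2),cv2.resize(p[160:320,150:310,::-1],None,fx=2.5,fy=2.5,interpolation=2)]))
```

```text
35.65 25.41049665053121 [454.93418193 249.59909461  60.61014481] [3.14093352e+00 7.59847097e-04 2.84881213e+00] [ 0.34222367 -0.0258295  -1.16263927]
```

View pics/s9.png

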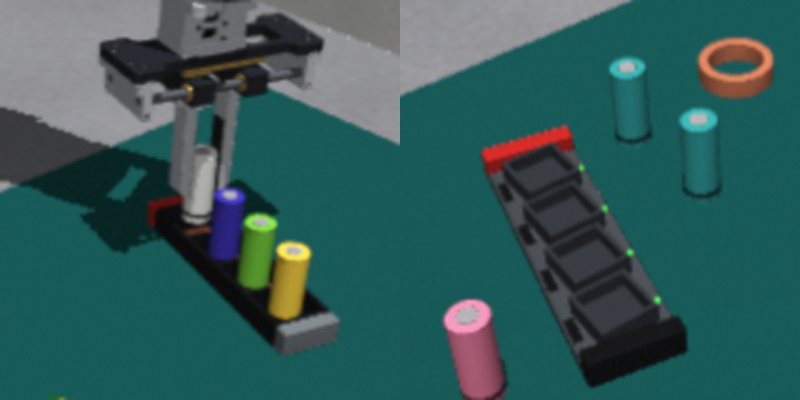

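White is above the red-end pocket (crop 200,185), and the charger is empty. I'll lower it, then back away so the top camera can see.

Emit:
jog_arm(deltas="0 0 4 0 20; 0 0 8 0 20; 0 0 11 0 20; 0 0 14 0 20; 0 0 16 0 20; 0 0 17 0 20; 0 0 17.5 0 20; 0 0 18 0 20; 0 0 18 0 20; 0 0 18 0 20")

```text
clock: 36.95
eef_pos: [454.8, 249.5, 42.3]
eef_rot: [3.141, 0.0, 2.849]
wrist_force: [-2.4, -0.9, 5.3]
finger_gap: 25.8
```

Emit:
jog_arm(deltas="0 0 0 0 25; 0 0 0 0 30; 0 0 0 0 40; 0 0 0 0 50; 0 0 0 0 50; 0 0 -5 0 50; 0 0 -20 0 50; 0 0 -45 0 50; 0 0 -75 0 50; 0 0 -118 0 60")

```text
clock: 38.2
eef_pos: [454.3, 249.3, 161.6]
eef_rot: [-3.141, -0.001, 2.849]
wrist_force: [-0.0, -1.0, -1.0]
finger_gap: 56.8
```

```bash
python3 m.py 454.5 249.3 160 2.849 200 480 200 2.849
```

```text
dx 310.2 dy 147.5 dz -40.0 twist -0.0000  len 346
```

Emit:
jog_arm(deltas="20 10 -10 0 60; 60 28 -20 0 60; 105 50 -30 0 60; 150 71 -40 0 60; 195 93 -40 0 60; 240 114 -40 0 60; 280 133 -40 0 60; 310 147 -40 0 60; 310 147 -40 0 60; 310 147 -40 0 60")

```text
clock: 39.45
eef_pos: [200.7, 479.3, 200.6]
eef_rot: [3.141, 0.0, 2.849]
wrist_force: [0.3, -0.4, 0.2]
finger_gap: 60.3
```

Run:
```python
from h import *; from cell import manip
s=manip.read_state();print(s["clock"],s["eef_pos"],s["wrist_force"])
P={}
for n in ("scene","top"):
    p,d=optics.camera(n);P[n]=p;X,_,_=world(n,d);X=X.astype(np.float32);z=X[...,2]
    inr=(d>0)&(X[...,0]>420)&(X[...,0]<640)&(X[...,1]>160)&(X[...,1]<300)
    k,l,st,c=cv2.connectedComponentsWithStats((inr&(z>63)&(z<85)).astype(np.uint8))
    yv=np.array([-.957,.289]);xv=np.array([.289,.957])
    for i in range(1,k):
        if st[i,4]>25:
            w=onplane(n,c[i],69)[0];r=w-[523.3,228.5]
            print(n,c[i].round(),np.median(p[l==i],0),"z",np.median(z[l==i]).round(1),"holder x,y",(r@xv).round(1),(r@yv).round(1))
cv2.imwrite("pics/s10.png",np.hstack([cv2.resize(P["scene"][80:240,300:460,::-1],None,fx=2.5,fy=2.5,interpolation=2),cv2.resize(P["top"][130:290,140:300,::-1],None,fx=2.5,fy=2.5,interpolation=2)]))
```

```text
39.45 [200.68465983 479.30826847 200.62882822] [ 0.30799753 -0.4244291   0.19748437]
scene [380. 129.] [198. 203. 199.] z 67.8 holder x,y -5.0 64.2
scene [392. 139.] [ 64.  62. 176.] z 68.0 holder x,y -4.9 17.2
scene [404. 150.] [126.5 185.5  74. ] z 68.0 holder x,y -4.4 -30.0
scene [417. 162.] [214. 197.  84.] z 68.1 holder x,y -5.6 -77.2
top [212. 169.] [253.  249.5  59. ] z 68.3 holder x,y -1.6 -71.5
top [204. 192.] [184.  247.5  74.5] z 68.4 holder x,y -1.7 -24.2
top [197. 215.] [115. 107. 236.] z 68.3 holder x,y -1.6 23.4
top [189. 239.] [252. 253. 252.] z 68.1 holder x,y -1.5 71.5
```

View pics/s10.png

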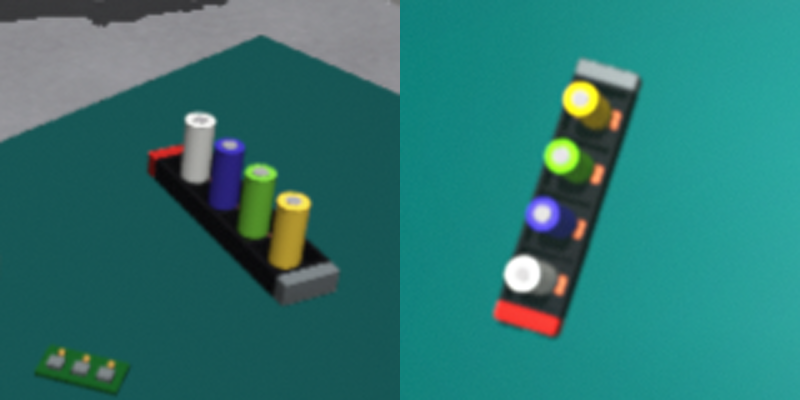

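The cells stand upright with their tops at 68 mm. White is next to the red end, followed by violet, lime and yellow (top view crop y = 273, 215, 157, 100). Handing in.

```bash
python3 -c "
from cell import workorder;print(workorder.sign_off())"
```

```text
the job is handed in; nothing more can be done
None
```

All four cells are in the black holder in reverse order, and I handed the job in at about 39.6 s of the 109 s allowed. From the holder's grey end to its red end they now stand yellow, lime, violet, white. The pink and cyan look-alikes were not touched.

- **Setting down:** I lowered each cell until it was on or almost on the pocket floor before opening the fingers. Lime, violet and white showed a light touch of 2–6 N. I saw no contact force for yellow, so its last millimetre was not confirmed before release.
- **Top camera:** the cells sit 1.5–1.7 mm off the holder's centre line and within 0.6 mm of the pocket centres along the row. The limit is 13 mm. Cell tops measured 68 mm, which fits cells standing on the floors (69 mm expected).
- **Scene camera:** it disagreed with the top camera, putting the cells 4–6 mm off in x and 5–8 mm off along the row. All were still within the 13 mm limit. I put this down to its slanted view and calibration, and trusted the top camera.
- **At the end:** the cells look upright and the arm is well clear of them. I did not measure tilt or speed separately, and sign-off gives no verdict.

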